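# Turn the glue-up turntable so the chimney block faces the pointer

### The job

Push the upright dowel handle to turn the wooden turntable until the pine chimney block standing on it (the tall square block with the round flue hole in its top) is right in front of the black pointer beside the rim. Either way round will do; leave the turntable standing still there and take the arm clear of it.

Things in the scene. Friction and masses are not known exactly. Their poses are not given: they have to be found in the camera images.
- turntable (a joint): Angle (rad) of the turntable, a wooden disc 244 mm across, top 45 mm above the bench, turning endlessly about its upright centre axis. Grows counter-clockwise seen from above; at 0 or 6.283 the chimney block is exactly at the pointer. Light friction: 1 to 2 N at the dowel moves it, and it stops when the push ends. A low pine bar (22 mm high) and a flat blue hinge are also fixed on it.
- chimney (a point): Centre (half-way up) of the knotty pine chimney block, 44 x 44 x 60 mm tall with a 24 mm round hole in its top, fixed on the disc 82 mm from the disc's centre; its top is 105 mm above the bench. It is the tallest square thing on the disc.
- dowel (a point): Centre of the top face of the dark wooden dowel handle, 18 mm in diameter, standing 55 mm up from the disc (top 100 mm above the bench), 95 mm from the disc's centre and diametrically opposite the chimney block. Nothing else stands within 60 mm of it on the disc.
- index (a point): Tip of the fixed black plastic pointer, on its top face, 48 mm above the bench and 8 mm outside the disc's rim. Its x axis points along the pointer to the disc's centre, 130 mm away; z is up.

How it is judged:
By the outcome, as a careful person would: the job done as asked, in the order asked, and still so for the second after the job is handed in, with the robot touching nothing.
It also fails if it takes over 38 s, if anything falls off the work surface, if the arm or the gripper's body presses on something with over 40 N, if the wrist force passes 120 N, or if a joint passes its speed limit or range.

### The arm

A 7-joint arm with a two-finger parallel gripper is mounted at the origin on the work surface. World frame = base frame: x ahead of the robot, y to its left, z up, the work surface at z = 0. Lengths are in m, angles in rad, forces in N, time in s.
With the tool pointing down it reaches from about 0.425 to 0.925 m from the base axis. Payload 6.8 kg.
Tool frame: the origin (TCP) lies on the centre line of the jaws, within the pads' length; the fingertips stand 19 mm ahead of it and the grasp point (between the pads) is the TCP (tcp_to_tips is the distance from the TCP to the fingertips, in m); x points along the fingers, y is the direction in which the jaws open and shut, and the axes are right-handed (so a half turn about x gives the same grasp; the last joint's range is limited). The gripper opens to 85 mm and grips with 20 to 120 N. Pads are 22 mm wide; open, the fingers measure 114 mm over their backs; the gripper's body (76 mm by 85 mm) begins 54 mm behind the grasp point. The pads swing forward as they close: fully open they stand 13 mm farther back than shut.
Start: joints at [-1.226, 0.477, 0.022, 1.555, -0.011, 1.109, -0.083], TCP at [0.295, 0.607, 0.25] pointing down, gripper open.
Joint ranges: [-2.96, 2.96], [-0.34, 2.1], [-1.41, 1.46], [0.24, 2.44], [-1.37, 4.51], [0.17, 1.92], [-2.96, 2.96]. Speed limits (rad/s): [2.39, 2.39, 3.14, 3.14, 3.14, 3.14, 3.14].

### API

Orientations are given as a unit quaternion [w, x, y, z].
In Python, from station import get_obs, read_camera, hand_in, spot_in, cut_out, tcp_to_tips gives the robot as it stands.
- The arm moves only by the shell command python3 -m jog 'ROWS' [FORCE]. ROWS is JSON, a list of rows, each an object of numbers: "gripper": the closure, from 0 (fully open) to 1 (shut); "dx", "dy", "dz": the shift along the world's x, y, z in m; "rx", "ry", "rz": the turn, a rotation vector about the world's x, y, z in degrees. In form: [{"gripper": .., "dx": .., "dy": .., "dz": .., "rx": .., "ry": .., "rz": ..}, ...]. A call has 1 to 10 rows; each row is the pose to reach, as a shift and turn from the pose commanded when the call began; what a row does not reach only later rows make up. A row lasts 1/10 s, in which the tool goes at most 50 mm and 8.59 degrees, less where a joint would pass 70% of its speed; a pose out of reach is approached as far as the arm can. A call with a gripper value outside its range is refused whole. The fingers move at their own pace and stop on an object; FORCE is the grip in N (left out, the last holds). Time passes only in rows, so rows that repeat a pose let the fingers close. It gives the time, the measured TCP pose, the force and the opening at its end, in the units of the state.
- get_obs(): the state, without advancing time (a new reading comes with each control period).
- read_camera(name): name is "side" or "top"; returns a dict with "pixels" (400x640x3 uint8, blue, green, red), "range_z" (400x640 float32, m along the optical axis (not along the pixel's ray), 0 where there is no reading), "camera_matrix" (3x3 intrinsics, pixels), "cam_to_world" (4x4, takes a point from camera to world coordinates). Camera axes: x right, y down, z forward; pixel columns grow to the right and rows downward; lengths in m; the calibration is good to about 2 mm. A picture is of the moment at which its call begins.
- hand_in(): hands the job in, once; it reports no verdict.
Trained networks look in the newest picture that a camera, given by its name, has taken for a name from the list of things; names that differ only in an ending like _2 or _b are one class to them, and where a whole thing is asked for, a point or a joint stands for the part that bears it (a point fixed in the world has none). Each returns a list of dicts, best first, with "conf" (0 to 1); they miss things now and then, are a little off and sometimes report something else, mostly with a low value. They report only what shows in the picture. A call takes as long as a camera call.
- spot_in(camera, label): "box" ([centre column, centre row, width, height] in pixels, round what is visible of it).
- cut_out(camera, label): "mask" (400x640 bool, what is visible of it) and "box" ([centre column, centre row, width, height] in pixels, round what is visible of it).
The state is a dict: "t": time; "q": joint angles; "joint_vel": joint speeds; "joint_torque": joint torques, N m; "eef_pos": TCP position; "tool_rot": TCP orientation; "contact_force": force on the tool from outside, world axes, zero at the start; "torque": the same for the moment, N m; "gripper_width": opening from 0.0 (shut) to 1.0 (fully open).
Only numpy, scipy, OpenCV 4.12 (cv2) and the standard library are available. Lean on these libraries where they do the work, as an engineer would, in place of code of your own. Each camera call takes 0.05 s, during which the arm holds its last target. There are 200 camera calls.

## Working session

There is one attempt and no reset: what is moved stays moved. The work goes in short steps, Python scripts to look and compute and a shell command to move; the robot and the scene stay as the last step left them, time stands still between calls to the robot, and variables do not carry over. Pictures are saved under pics/ and viewed, about 8 in all and at most 12, crops included, and the job is handed in when it is done.

```bash
mkdir -p pics; cat > h.py <<'E'
from station import *
import numpy as np, cv2
def world(c,u,v,z=None):
    K=c["camera_matrix"];T=c["cam_to_world"]
    d=T[:3,:3]@np.array([(u-K[0,2])/K[0,0],(v-K[1,2])/K[1,1],1])
    s=c["range_z"][int(round(v)),int(round(u))] if z is None else (z-T[2,3])/d[2]
    return T[:3,3]+d*s
E
python3 - <<'E'
from h import *
np.set_printoptions(precision=4,suppress=True)
o=get_obs();print(o["t"],o["eef_pos"],o["tool_rot"],o["gripper_width"],tcp_to_tips)
ims=[]
for n in("top","side"):
    c=read_camera(n);ims.append(c["pixels"]);cv2.imwrite(f"pics/{n}0.png",c["pixels"])
    for l,z in(("turntable",.045),("chimney",.105),("dowel",.1),("index",.048)):
        for r in spot_in(n,l)[:2]:
            b=r["box"];print(n,l,round(r["conf"],2),np.round(b,1),world(c,b[0],b[1]),world(c,b[0],b[1],z))
E
```

```text
0.0 [0.2951 0.6065 0.2493] [ 0.689   0.1581  0.6892 -0.1594] 1.0032815043185463 0.019
top turntable 0.72 [374.9 199.9 166.1 168.7] [ 0.5623 -0.061   0.048 ] [ 0.5626 -0.0613  0.045 ]
top chimney 0.78 [373.6 199.4 169.6 165.1] [ 0.563  -0.0591  0.0484] [ 0.5573 -0.0538  0.105 ]
top dowel 0.7 [374.1 200.8 167.6 164.9] [ 0.5611 -0.06    0.0466] [ 0.5559 -0.0549  0.1   ]
top index 0.92 [373.9 213.8 168.9 197. ] [ 0.5427 -0.0599  0.042 ] [ 0.5423 -0.0594  0.048 ]
side turntable 0.83 [362.2 290.1 177.1 168.9] [ 0.5616 -0.0734  0.0442] [ 0.5612 -0.0739  0.045 ]
side chimney 0.91 [362.1 288.6 178.9 171.1] [ 0.5612 -0.0733  0.0474] [ 0.5337 -0.1113  0.105 ]
side dowel 0.82 [361.5 287.8 179.7 166.2] [ 0.5612 -0.0718  0.0475] [ 0.5361 -0.1067  0.1   ]
side index 0.88 [350.2 290.4 209.9 169.2] [ 0.5474 -0.0661  0.0435] [ 0.5454 -0.0691  0.048 ]
```

View pics/top0.png

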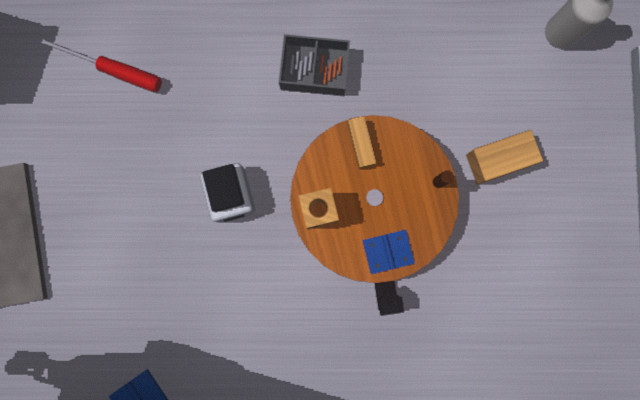

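View pics/side0.png

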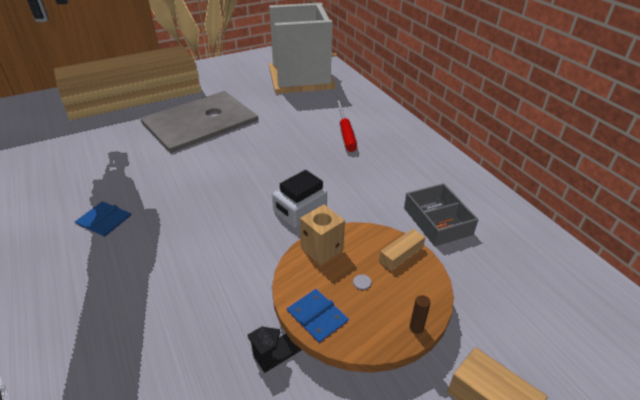

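The top view shows the hub at about (375,198), the chimney top at (318,207), the dowel near (440,180) and the pointer from (385,282) to (390,312). A CCW turn of about 90° looks shortest. The network boxes cover the whole disc, so I'll measure the points from depth and colour.

```bash
cat >> h.py <<'E'
def measure(verbose=True):
    c=read_camera("top");K=c["camera_matrix"];T=c["cam_to_world"]
    vv,uu=np.mgrid[:400,:640];z=c["range_z"]
    P=np.stack([(uu-K[0,2])/K[0,0]*z,(vv-K[1,2])/K[1,1]*z,z],-1)@T[:3,:3].T+T[:3,3]
    C=np.array([.5626,-.0613])
    for _ in range(2):   # disc circle fit from its top surface outline
        r=np.hypot(P[...,0]-C[0],P[...,1]-C[1])
        m=((abs(P[...,2]-.045)<.012)&(r<.135)).astype(np.uint8)
        m[c["pixels"].max(-1)<60]*=1
        hsv=cv2.cvtColor(c["pixels"],cv2.COLOR_BGR2HSV)
    hub=(hsv[...,1]<50)&(hsv[...,2]>110)&(r<.03)&(abs(P[...,2]-.047)<.01)
    H=P[hub].mean(0); r=np.hypot(P[...,0]-H[0],P[...,1]-H[1])
    tall=((P[...,2]>.085)&(P[...,2]<.115)&(r<.135)).astype(np.uint8)
    n,L,S,_=cv2.connectedComponentsWithStats(tall)
    comps=[(S[i,4],P[L==i].mean(0)) for i in range(1,n) if S[i,4]>8]
    blk=(hsv[...,2]<60)&(r>.118)&(r<.2)&(P[...,2]>.03)&(P[...,2]<.06)&(P[...,0]<H[0]-.08)
    B=P[blk];d=np.median(B,0)
    ang=lambda p:np.degrees(np.arctan2(p[1]-H[1],p[0]-H[0]))
    if verbose:
        print("hub",H,hub.sum(),"ptr",len(B),d,"z",np.percentile(B[:,2],[5,95]),"r",np.percentile(np.hypot(*(B[:,:2]-H[:2]).T),[1,99]),"ang",ang(d))
        near=B[np.hypot(*(B[:,:2]-H[:2]).T)<.145]; print("near-tip ang",ang(near.mean(0)))
        for a,p in comps:print(a,p,"r",np.hypot(*(p-H)[:2]),"ang",ang(p))
    return c
E
python3 - <<'E'
from h import *
np.set_printoptions(precision=4,suppress=True)
c=measure()
cv2.imwrite("pics/crop1.png",cv2.resize(c["pixels"][100:330,270:560],None,fx=2.6,fy=2.6,interpolation=cv2.INTER_CUBIC))
# centre of pine block height
print(world(c,505,155))
E
```

```text
hub [ 0.566  -0.0603  0.0477] 213 ptr 469 [ 0.416  -0.0808  0.0476] z [0.0454 0.0496] r [0.1326 0.1653] ang -172.20507130873034
near-tip ang -172.2191796711988
168 [ 0.5874 -0.1515  0.0977] r 0.09367447287037299 ang -76.7721493117657
876 [0.5462 0.0189 0.104 ] r 0.08164894308500158 ang 104.00272082828553
[ 0.6274 -0.2501  0.0443]
```

View pics/crop1.png

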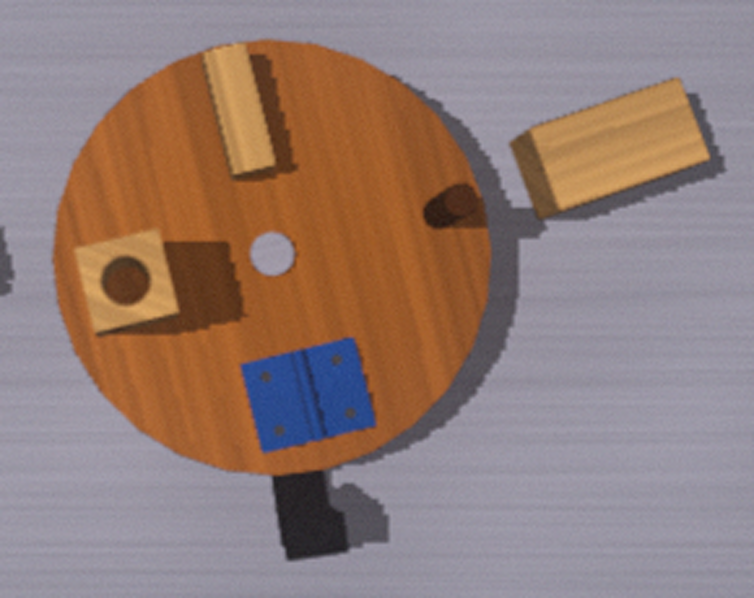

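All checks agree: hub (0.566,-0.060), chimney at 104° and r=82 mm, dowel at -76.5° and r=94 mm, pointer at 187.8°. The turn needed is about +84°. I'll straddle the dowel with half-open jaws set tangentially, so I can steer it both ways.

```bash
python3 -m jog '[{"gripper":0.5,"dx":0.15,"dy":-0.38,"rz":-25},{"gripper":0.5,"dx":0.15,"dy":-0.38,"rz":-25},{"gripper":0.5,"dx":0.15,"dy":-0.38,"rz":-25},{"gripper":0.5,"dx":0.294,"dy":-0.759,"rz":-50.6},{"gripper":0.5,"dx":0.294,"dy":-0.759,"rz":-50.6},{"gripper":0.5,"dx":0.294,"dy":-0.759,"rz":-50.6},{"gripper":0.5,"dx":0.294,"dy":-0.759,"rz":-50.6},{"gripper":0.5,"dx":0.294,"dy":-0.759,"rz":-50.6},{"gripper":0.5,"dx":0.294,"dy":-0.759,"rz":-50.6},{"gripper":0.5,"dx":0.294,"dy":-0.759,"rz":-50.6}]'
```

```text
$[0]: bad value
```

```bash
python3 -m jog '[{"gripper":0.5,"dx":0.15,"dy":-0.38,"dz":0,"rx":0,"ry":0,"rz":-25},{"gripper":0.5,"dx":0.15,"dy":-0.38,"dz":0,"rx":0,"ry":0,"rz":-25},{"gripper":0.5,"dx":0.15,"dy":-0.38,"dz":0,"rx":0,"ry":0,"rz":-25},{"gripper":0.5,"dx":0.294,"dy":-0.759,"dz":0,"rx":0,"ry":0,"rz":-50.6},{"gripper":0.5,"dx":0.294,"dy":-0.759,"dz":0,"rx":0,"ry":0,"rz":-50.6},{"gripper":0.5,"dx":0.294,"dy":-0.759,"dz":0,"rx":0,"ry":0,"rz":-50.6},{"gripper":0.5,"dx":0.294,"dy":-0.759,"dz":0,"rx":0,"ry":0,"rz":-50.6},{"gripper":0.5,"dx":0.294,"dy":-0.759,"dz":0,"rx":0,"ry":0,"rz":-50.6},{"gripper":0.5,"dx":0.294,"dy":-0.759,"dz":0,"rx":0,"ry":0,"rz":-50.6},{"gripper":0.5,"dx":0.294,"dy":-0.759,"dz":0,"rx":0,"ry":0,"rz":-50.6}]'
```

```text
t: 1.55
eef_pos: [0.4768, 0.1391, 0.2508]
tool_rot: [0.555, 0.438, 0.555, -0.437]
contact_force: [0.9, 0.3, -0.3]
gripper_width: 0.5
```

```bash
python3 -m jog '[{"gripper":0.5,"dx":0.112,"dy":-0.2916,"dz":-0.05,"rx":0,"ry":0,"rz":0},{"gripper":0.5,"dx":0.112,"dy":-0.2916,"dz":-0.05,"rx":0,"ry":0,"rz":0},{"gripper":0.5,"dx":0.112,"dy":-0.2916,"dz":-0.05,"rx":0,"ry":0,"rz":0},{"gripper":0.5,"dx":0.112,"dy":-0.2916,"dz":-0.05,"rx":0,"ry":0,"rz":0},{"gripper":0.5,"dx":0.112,"dy":-0.2916,"dz":-0.05,"rx":0,"ry":0,"rz":0},{"gripper":0.5,"dx":0.112,"dy":-0.2916,"dz":-0.05,"rx":0,"ry":0,"rz":0},{"gripper":0.5,"dx":0.112,"dy":-0.2916,"dz":-0.05,"rx":0,"ry":0,"rz":0},{"gripper":0.5,"dx":0.112,"dy":-0.2916,"dz":-0.05,"rx":0,"ry":0,"rz":0},{"gripper":0.5,"dx":0.112,"dy":-0.2916,"dz":-0.05,"rx":0,"ry":0,"rz":0},{"gripper":0.5,"dx":0.112,"dy":-0.2916,"dz":-0.05,"rx":0,"ry":0,"rz":0}]'
python3 - <<'E'
from h import *
c=read_camera("side");cv2.imwrite("pics/side2.png",c["pixels"][120:,180:])
E
```

```text
t: 2.55
eef_pos: [0.5883, -0.1483, 0.2004]
tool_rot: [0.555, 0.438, 0.556, -0.437]
contact_force: [-0.3, 0.4, 1.3]
gripper_width: 0.499
```

View pics/side2.png

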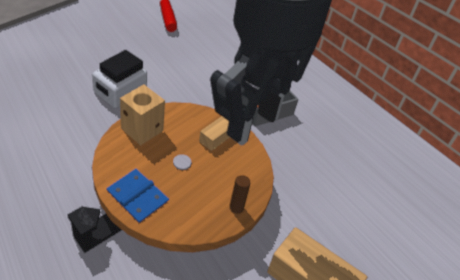

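The jaws stand above the dowel (crop ~(240,180)), with the pads aligned tangentially and nothing in the way. Descending.

```bash
python3 -m jog '[{"gripper":0.5,"dx":0,"dy":0,"dz":-0.04,"rx":0,"ry":0,"rz":0},{"gripper":0.5,"dx":0,"dy":0,"dz":-0.07,"rx":0,"ry":0,"rz":0},{"gripper":0.5,"dx":0,"dy":0,"dz":-0.09,"rx":0,"ry":0,"rz":0},{"gripper":0.5,"dx":0,"dy":0,"dz":-0.11,"rx":0,"ry":0,"rz":0},{"gripper":0.5,"dx":0,"dy":0,"dz":-0.12,"rx":0,"ry":0,"rz":0},{"gripper":0.6,"dx":0,"dy":0,"dz":-0.12,"rx":0,"ry":0,"rz":0},{"gripper":0.65,"dx":0,"dy":0,"dz":-0.12,"rx":0,"ry":0,"rz":0},{"gripper":0.65,"dx":0,"dy":0,"dz":-0.12,"rx":0,"ry":0,"rz":0}]' 20
python3 - <<'E'
from h import *
c=read_camera("side");cv2.imwrite("pics/side3.png",c["pixels"][120:,180:])
H=np.array([.566,-.0603]);p0=np.array([.5887,-.1526]);a0=np.degrees(np.arctan2(*(p0-H)[::-1]))
for t in range(0,85,6):
    a=np.radians(a0+t);print(t,np.round(H+.095*np.array([np.cos(a),np.sin(a)])-p0,3))
E
```

```text
t: 3.4
eef_pos: [0.5891, -0.1506, 0.0815]
tool_rot: [0.556, 0.438, 0.555, -0.438]
contact_force: [-0.6, 0.4, 0.1]
gripper_width: 0.351
0 [-0.  0.]
6 [0.01  0.003]
12 [0.019 0.007]
18 [0.027 0.012]
24 [0.036 0.017]
30 [0.043 0.024]
36 [0.05  0.031]
42 [0.056 0.039]
48 [0.061 0.047]
54 [0.065 0.056]
60 [0.069 0.066]
66 [0.071 0.076]
72 [0.072 0.085]
78 [0.072 0.095]
84 [0.071 0.105]
```

View pics/side3.png

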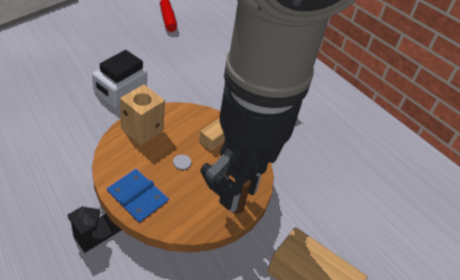

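The dowel sits between the fingers (crop ~(240,195)). Carrying it along the arc.

```bash
python3 -m jog '[{"gripper":0.65,"dx":0.01,"dy":0.003,"dz":0,"rx":0,"ry":0,"rz":6},{"gripper":0.65,"dx":0.019,"dy":0.007,"dz":0,"rx":0,"ry":0,"rz":12},{"gripper":0.65,"dx":0.027,"dy":0.012,"dz":0,"rx":0,"ry":0,"rz":18},{"gripper":0.65,"dx":0.036,"dy":0.017,"dz":0,"rx":0,"ry":0,"rz":24},{"gripper":0.65,"dx":0.043,"dy":0.024,"dz":0,"rx":0,"ry":0,"rz":30},{"gripper":0.65,"dx":0.050,"dy":0.031,"dz":0,"rx":0,"ry":0,"rz":36},{"gripper":0.65,"dx":0.056,"dy":0.039,"dz":0,"rx":0,"ry":0,"rz":42},{"gripper":0.65,"dx":0.061,"dy":0.047,"dz":0,"rx":0,"ry":0,"rz":48},{"gripper":0.65,"dx":0.061,"dy":0.047,"dz":0,"rx":0,"ry":0,"rz":48}]'
```

```text
t: 4.35
eef_pos: [0.6503, -0.1024, 0.081]
tool_rot: [0.686, 0.174, 0.685, -0.173]
contact_force: [0.5, 0.8, 1.1]
gripper_width: 0.35
```

```bash
python3 - <<'E'
from h import *
np.set_printoptions(precision=4,suppress=True)
measure()
E
```

```text
hub [ 0.566  -0.0604  0.0477] 212 ptr 464 [ 0.416  -0.0809  0.0475] z [0.0453 0.0494] r [0.1326 0.1654] ang -172.22458432117455
near-tip ang -172.2065770252311
52 [ 0.653  -0.0762  0.1054] r 0.08841060724552484 ang -10.295855806342313
873 [ 0.4941 -0.0214  0.1043] r 0.08182247727696106 ang 151.50001154193424
```

```bash
python3 -m jog '[{"gripper":0.65,"dx":0.004,"dy":0.009,"dz":0,"rx":0,"ry":0,"rz":6},{"gripper":0.65,"dx":0.008,"dy":0.019,"dz":0,"rx":0,"ry":0,"rz":12},{"gripper":0.65,"dx":0.010,"dy":0.029,"dz":0,"rx":0,"ry":0,"rz":18},{"gripper":0.65,"dx":0.011,"dy":0.038,"dz":0,"rx":0,"ry":0,"rz":24},{"gripper":0.65,"dx":0.011,"dy":0.046,"dz":0,"rx":0,"ry":0,"rz":30},{"gripper":0.65,"dx":0.010,"dy":0.055,"dz":0,"rx":0,"ry":0,"rz":36},{"gripper":0.65,"dx":0.010,"dy":0.055,"dz":0,"rx":0,"ry":0,"rz":36},{"gripper":0.75,"dx":0.010,"dy":0.055,"dz":0,"rx":0,"ry":0,"rz":36},{"gripper":0.78,"dx":0.010,"dy":0.055,"dz":0,"rx":0,"ry":0,"rz":36},{"gripper":0.78,"dx":0.010,"dy":0.055,"dz":0,"rx":0,"ry":0,"rz":36}]' 20
python3 - <<'E'
from h import *
np.set_printoptions(precision=4,suppress=True)
c=measure();cv2.imwrite("pics/crop4.png",cv2.resize(c["pixels"][100:330,270:560],None,fx=2.6,fy=2.6))
E
```

```text
t: 5.4
eef_pos: [0.6594, -0.0498, 0.0805]
tool_rot: [0.706, -0.045, 0.706, 0.045]
contact_force: [0.1, -2.0, 1.0]
gripper_width: 0.216h.py:19: RuntimeWarning: Mean of empty slice.
  H=P[hub].mean(0); r=np.hypot(P[...,0]-H[0],P[...,1]-H[1])
  ret = um.true_divide(
  return _methods._mean(a, axis=axis, dtype=dtype,
Traceback (most recent call last):
  File "h.py", line 27, in measure
    print("hub",H,hub.sum(),"ptr",len(B),d,"z",np.percentile(B[:,2],[5,95]),"r",np.percentile(np.hypot(*(B[:,:2]-H[:2]).T),[1,99]),"ang",ang(d))
                                               ~~~~~~~~~~~~~^^^^^^^^^^^^^^^
IndexError: index -1 is out of bounds for axis 0 with size 0
```

The arm hides the hub, so I'll fall back on the measured hub and a fixed pointer direction.

```bash
sed -i 's/H=P\[hub\].mean(0);/H=P[hub].mean(0) if hub.sum()>190 else np.array([.566,-.0603,.0477]);/; s/tall=((P\[...,2\]>.085)/tall=((P[...,2]>.098)/' h.py
python3 - <<'E'
from h import *
np.set_printoptions(precision=4,suppress=True)
c=measure();cv2.imwrite("pics/crop4.png",cv2.resize(c["pixels"][100:330,270:560],None,fx=2.6,fy=2.6))
E
```

```text
return _methods._mean(a, axis=axis, dtype=dtype,
  ret = um.true_divide(
Traceback (most recent call last):
  File "h.py", line 27, in measure
    print("hub",H,hub.sum(),"ptr",len(B),d,"z",np.percentile(B[:,2],[5,95]),"r",np.percentile(np.hypot(*(B[:,:2]-H[:2]).T),[1,99]),"ang",ang(d))
                                               ~~~~~~~~~~~~~^^^^^^^^^^^^^^^
IndexError: index -1 is out of bounds for axis 0 with size 0
```

The arm hides the whole disc from above, so I'll open, lift straight off, swing aside and check.

```bash
python3 -m jog '[{"gripper":0.6,"dx":0,"dy":0,"dz":0,"rx":0,"ry":0,"rz":0},{"gripper":0.5,"dx":0,"dy":0,"dz":0,"rx":0,"ry":0,"rz":0},{"gripper":0.5,"dx":0,"dy":0,"dz":0.04,"rx":0,"ry":0,"rz":0},{"gripper":0.5,"dx":0,"dy":0,"dz":0.08,"rx":0,"ry":0,"rz":0},{"gripper":0.5,"dx":0,"dy":0,"dz":0.12,"rx":0,"ry":0,"rz":0},{"gripper":0.5,"dx":-0.08,"dy":0.3,"dz":0.12,"rx":0,"ry":0,"rz":0},{"gripper":0.5,"dx":-0.08,"dy":0.3,"dz":0.12,"rx":0,"ry":0,"rz":0},{"gripper":0.5,"dx":-0.08,"dy":0.3,"dz":0.12,"rx":0,"ry":0,"rz":0},{"gripper":0.5,"dx":-0.08,"dy":0.3,"dz":0.12,"rx":0,"ry":0,"rz":0},{"gripper":0.5,"dx":-0.08,"dy":0.3,"dz":0.12,"rx":0,"ry":0,"rz":0}]'
python3 -m jog '[{"gripper":0.5,"dx":-0.1,"dy":0.25,"dz":0,"rx":0,"ry":0,"rz":0},{"gripper":0.5,"dx":-0.1,"dy":0.25,"dz":0,"rx":0,"ry":0,"rz":0},{"gripper":0.5,"dx":-0.1,"dy":0.25,"dz":0,"rx":0,"ry":0,"rz":0},{"gripper":0.5,"dx":-0.1,"dy":0.25,"dz":0,"rx":0,"ry":0,"rz":0},{"gripper":0.5,"dx":-0.1,"dy":0.25,"dz":0,"rx":0,"ry":0,"rz":0},{"gripper":0.5,"dx":-0.1,"dy":0.25,"dz":0,"rx":0,"ry":0,"rz":0},{"gripper":0.5,"dx":-0.1,"dy":0.25,"dz":0,"rx":0,"ry":0,"rz":0}]'
python3 - <<'E'
from h import *
np.set_printoptions(precision=4,suppress=True)
c=read_camera("top");cv2.imwrite("pics/crop4.png",cv2.resize(c["pixels"][100:330,270:560],None,fx=2.6,fy=2.6))
measure()
E
```

```text
t: 6.5
eef_pos: [0.5939, 0.195, 0.2004]
tool_rot: [0.706, -0.046, 0.706, 0.046]
contact_force: [1.4, -0.1, -0.6]
gripper_width: 0.5
t: 7.2
eef_pos: [0.4914, 0.4475, 0.1999]
tool_rot: [0.705, -0.048, 0.706, 0.049]
contact_force: [-0.5, -1.4, -0.2]
gripper_width: 0.497
hub [ 0.5661 -0.0604  0.0476] 213 ptr 489 [ 0.4158 -0.0809  0.0475] z [0.045  0.0496] r [0.1328 0.1666] ang -172.2269095578701
near-tip ang -172.1246781945942
119 [ 0.6601 -0.0498  0.0996] r 0.09461913535113095 ang 6.446563881148444
877 [ 0.4844 -0.0698  0.1045] r 0.08216951223526493 ang -173.4481125675729
```

View pics/crop4.png

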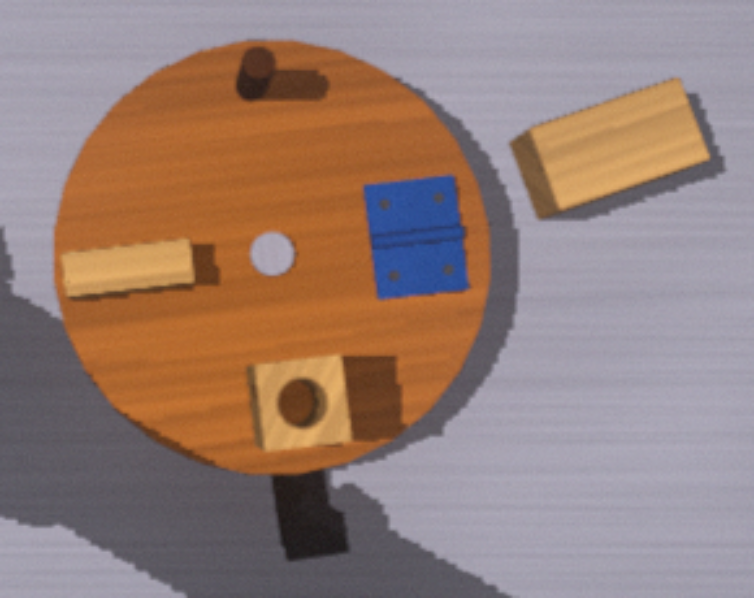

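The chimney is within about 1–2° of the pointer, at 186.5° against roughly 187.8°. I'll refine the pointer's direction, since its side faces may bias it, and the error from both chimney and dowel.

```bash
python3 - <<'E'
from h import *
np.set_printoptions(precision=4,suppress=True)
c=read_camera("top");K=c["camera_matrix"];T=c["cam_to_world"];H=np.array([.5661,-.0604])
print("cam",T[:3,3])
im=c["pixels"];z=c["range_z"];vv,uu=np.mgrid[:400,:640]
def P(zs): return np.stack([(uu-K[0,2])/K[0,0]*zs,(vv-K[1,2])/K[1,1]*zs,zs],-1)@T[:3,:3].T+T[:3,3]
W=P(z); R=np.hypot(W[...,0]-H[0],W[...,1]-H[1]); A=(np.degrees(np.arctan2(W[...,1]-H[1],W[...,0]-H[0]))%360)
g=im.max(-1)
m=(g<60)&(abs(A-187.8)<16)&(W[...,2]>.035)&(W[...,2]<.06)
for r in np.arange(.128,.172,.004):
    s=m&(abs(R-r)<.002)
    if s.sum(): 
        lat=np.radians(A[s]-187.8)*R[s]*1000
        print(round(r,3),s.sum(),"lat mm",lat.min(),lat.max(),"mid ang",187.8+np.degrees((lat.min()+lat.max())/2000/r),"z",W[s][:,2].min(),W[s][:,2].max())
# chimney orientation & dowel line
top=((W[...,2]>.099)&(R<.115)&(abs(A-187)<30)).astype(np.uint8)
top=cv2.morphologyEx(top,cv2.MORPH_CLOSE,np.ones((15,15),np.uint8))
pts=W[top>0][:,:2].astype(np.float32); pts=pts[np.isfinite(pts).all(1)]
rc=cv2.minAreaRect(W[(W[...,2]>.099)&(R<.115)&(abs(A-187)<30)][:,:2].astype(np.float32));print(rc,np.degrees(np.arctan2(rc[0][1]-H[1],rc[0][0]-H[0]))%360)
cv2.imwrite("pics/tip5.png",cv2.resize(im[235:325,340:430],None,fx=6,fy=6,interpolation=cv2.INTER_NEAREST))
E
```

```text
cam [0.4916 0.008  0.7643]
0.132 11 lat mm -2.2940497829162285 4.157562202461363 mid ang 188.20443710875057 z 0.040995710207433644 0.049218580995255445
0.136 25 lat mm -5.940651797555273 7.992766692538674 mid ang 188.23227030352385 z 0.042957883122309526 0.05027581020141991
0.14 42 lat mm -10.126261270216911 10.172112263067245 mid ang 187.80938238706005 z 0.04196480363834243 0.050364709559789334
0.144 56 lat mm -14.927990238178367 15.191765169780087 mid ang 187.85247635528518 z 0.04093882816203298 0.050296547381511125
0.148 68 lat mm -16.29838729559774 16.897221750309487 mid ang 187.91591448270947 z 0.04178038298900988 0.05024969235896104
0.152 70 lat mm -15.889702958739166 16.868414619617756 mid ang 187.98446068265983 z 0.04407444713992992 0.050464333999921895
0.156 69 lat mm -16.104927295077836 17.014731688221126 mid ang 187.96707676894096 z 0.04307413196159127 0.050630257474804874
0.16 65 lat mm -15.797213434869228 16.185241755647915 mid ang 187.86947620347553 z 0.04486549753608371 0.050302438476742095
0.164 69 lat mm -15.843698938743989 16.846531699409137 mid ang 187.97517708763283 z 0.044408468984266425 0.0502008037993108
0.168 15 lat mm -15.807237204841641 14.543990863143142 mid ang 187.5845872504028 z 0.04168172630632416 0.04974142217066724
((0.4845166802406311, -0.06984853744506836), (0.043978746980428696, 0.04416963458061218), 6.499950885772705) 186.60625462346118
```

View pics/tip5.png

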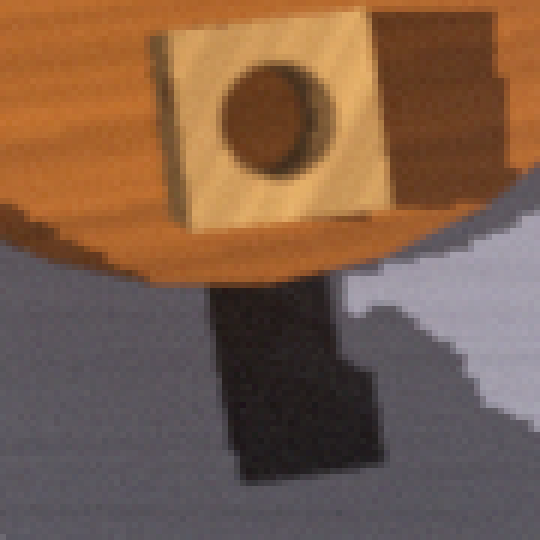

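In depth the pointer is symmetric about 187.9°, while chimney centre, chimney edges and dowel all give 186.5°, so it is 1.4° (2 mm) short. There's time to correct it: I'll re-straddle and shift the dowel about 2.4 mm in +y.

```bash
python3 -m jog '[{"gripper":0.5,"dx":0.168,"dy":-0.495,"dz":0,"rx":0,"ry":0,"rz":0},{"gripper":0.5,"dx":0.168,"dy":-0.495,"dz":0,"rx":0,"ry":0,"rz":0},{"gripper":0.5,"dx":0.168,"dy":-0.495,"dz":0,"rx":0,"ry":0,"rz":0},{"gripper":0.5,"dx":0.168,"dy":-0.495,"dz":0,"rx":0,"ry":0,"rz":0},{"gripper":0.5,"dx":0.168,"dy":-0.495,"dz":0,"rx":0,"ry":0,"rz":0},{"gripper":0.5,"dx":0.168,"dy":-0.495,"dz":0,"rx":0,"ry":0,"rz":0},{"gripper":0.5,"dx":0.168,"dy":-0.495,"dz":0,"rx":0,"ry":0,"rz":0},{"gripper":0.5,"dx":0.168,"dy":-0.495,"dz":0,"rx":0,"ry":0,"rz":0},{"gripper":0.5,"dx":0.168,"dy":-0.495,"dz":0,"rx":0,"ry":0,"rz":0},{"gripper":0.5,"dx":0.168,"dy":-0.495,"dz":0,"rx":0,"ry":0,"rz":0}]'
python3 -m jog '[{"gripper":0.5,"dx":0,"dy":0,"dz":0,"rx":0,"ry":0,"rz":0},{"gripper":0.5,"dx":0,"dy":0,"dz":0,"rx":0,"ry":0,"rz":0},{"gripper":0.5,"dx":0,"dy":0,"dz":0,"rx":0,"ry":0,"rz":0}]'
```

```text
t: 8.35
eef_pos: [0.6554, -0.0356, 0.2007]
tool_rot: [0.706, -0.045, 0.706, 0.044]
contact_force: [0.4, 0.5, 0.6]
gripper_width: 0.498
t: 8.65
eef_pos: [0.655, -0.0307, 0.2002]
tool_rot: [0.705, -0.046, 0.706, 0.046]
contact_force: [-0.5, 1.9, -0.7]
gripper_width: 0.499
```

```bash
python3 -m jog '[{"gripper":0.5,"dx":0.0047,"dy":-0.0167,"dz":0,"rx":0,"ry":0,"rz":0},{"gripper":0.5,"dx":0.0047,"dy":-0.0167,"dz":0,"rx":0,"ry":0,"rz":0},{"gripper":0.5,"dx":0.0047,"dy":-0.0167,"dz":0,"rx":0,"ry":0,"rz":0},{"gripper":0.5,"dx":0.0047,"dy":-0.0167,"dz":-0.04,"rx":0,"ry":0,"rz":0},{"gripper":0.5,"dx":0.0047,"dy":-0.0167,"dz":-0.08,"rx":0,"ry":0,"rz":0},{"gripper":0.5,"dx":0.0047,"dy":-0.0167,"dz":-0.1,"rx":0,"ry":0,"rz":0},{"gripper":0.5,"dx":0.0047,"dy":-0.0167,"dz":-0.12,"rx":0,"ry":0,"rz":0},{"gripper":0.5,"dx":0.0047,"dy":-0.0167,"dz":-0.12,"rx":0,"ry":0,"rz":0},{"gripper":0.5,"dx":0.0047,"dy":-0.0167,"dz":-0.12,"rx":0,"ry":0,"rz":0}]' 20
```

```text
t: 9.55
eef_pos: [0.6604, -0.0468, 0.0806]
tool_rot: [0.706, -0.046, 0.706, 0.046]
contact_force: [-0.0, -0.1, 0.6]
gripper_width: 0.5
```

```bash
python3 -m jog '[{"gripper":0.65,"dx":0,"dy":-0.0005,"dz":0,"rx":0,"ry":0,"rz":0},{"gripper":0.7,"dx":0,"dy":-0.0005,"dz":0,"rx":0,"ry":0,"rz":0},{"gripper":0.75,"dx":0,"dy":-0.0005,"dz":0,"rx":0,"ry":0,"rz":0},{"gripper":0.79,"dx":0,"dy":-0.0005,"dz":0,"rx":0,"ry":0,"rz":0},{"gripper":0.79,"dx":0,"dy":-0.0005,"dz":0,"rx":0,"ry":0,"rz":0},{"gripper":0.79,"dx":0,"dy":-0.0005,"dz":0,"rx":0,"ry":0,"rz":0}]' 20
python3 -m jog '[{"gripper":0.6,"dx":0,"dy":0,"dz":0,"rx":0,"ry":0,"rz":0},{"gripper":0.5,"dx":0,"dy":0,"dz":0,"rx":0,"ry":0,"rz":0},{"gripper":0.5,"dx":0,"dy":0,"dz":0.04,"rx":0,"ry":0,"rz":0},{"gripper":0.5,"dx":0,"dy":0,"dz":0.08,"rx":0,"ry":0,"rz":0},{"gripper":0.5,"dx":0,"dy":0,"dz":0.12,"rx":0,"ry":0,"rz":0},{"gripper":0.5,"dx":-0.08,"dy":0.3,"dz":0.12,"rx":0,"ry":0,"rz":0},{"gripper":0.5,"dx":-0.08,"dy":0.3,"dz":0.12,"rx":0,"ry":0,"rz":0},{"gripper":0.5,"dx":-0.08,"dy":0.3,"dz":0.12,"rx":0,"ry":0,"rz":0},{"gripper":0.5,"dx":-0.08,"dy":0.3,"dz":0.12,"rx":0,"ry":0,"rz":0},{"gripper":0.5,"dx":-0.08,"dy":0.3,"dz":0.12,"rx":0,"ry":0,"rz":0}]'
python3 -m jog '[{"gripper":0.5,"dx":-0.1,"dy":0.25,"dz":0,"rx":0,"ry":0,"rz":0},{"gripper":0.5,"dx":-0.1,"dy":0.25,"dz":0,"rx":0,"ry":0,"rz":0},{"gripper":0.5,"dx":-0.1,"dy":0.25,"dz":0,"rx":0,"ry":0,"rz":0},{"gripper":0.5,"dx":-0.1,"dy":0.25,"dz":0,"rx":0,"ry":0,"rz":0},{"gripper":0.5,"dx":-0.1,"dy":0.25,"dz":0,"rx":0,"ry":0,"rz":0},{"gripper":0.5,"dx":-0.1,"dy":0.25,"dz":0,"rx":0,"ry":0,"rz":0},{"gripper":0.5,"dx":-0.1,"dy":0.25,"dz":0,"rx":0,"ry":0,"rz":0},{"gripper":0.5,"dx":-0.1,"dy":0.25,"dz":0,"rx":0,"ry":0,"rz":0}]'
python3 - <<'E'
from h import *
np.set_printoptions(precision=4,suppress=True)
measure();c=measure();cv2.imwrite("pics/crop6.png",c["pixels"])
E
```

```text
t: 10.15
eef_pos: [0.6607, -0.0481, 0.0807]
tool_rot: [0.706, -0.046, 0.705, 0.046]
contact_force: [1.4, -0.8, 0.7]
gripper_width: 0.209
t: 11.15
eef_pos: [0.5947, 0.1957, 0.2002]
tool_rot: [0.705, -0.046, 0.706, 0.046]
contact_force: [1.7, 0.4, -0.0]
gripper_width: 0.502
t: 11.95
eef_pos: [0.496, 0.443, 0.1999]
tool_rot: [0.706, -0.046, 0.706, 0.046]
contact_force: [0.9, -1.1, 0.3]
gripper_width: 0.502
hub [ 0.566  -0.0604  0.0476] 212 ptr 489 [ 0.4158 -0.0809  0.0476] z [0.0451 0.0495] r [0.1329 0.1665] ang -172.24324984944673
near-tip ang -172.19821422040928
116 [ 0.6599 -0.0482  0.0996] r 0.09464245086837282 ang 7.435998350047023
877 [ 0.4845 -0.0713  0.1044] r 0.08224365463997463 ang -172.40895510045982
hub [ 0.5661 -0.0604  0.0475] 211 ptr 491 [ 0.4158 -0.0808  0.0475] z [0.0453 0.0495] r [0.1328 0.1665] ang -172.2777355025642
near-tip ang -172.15334620554083
120 [ 0.6597 -0.0482  0.0996] r 0.09441325463129499 ang 7.4366046283099
881 [ 0.4845 -0.0712  0.1044] r 0.08225707313405065 ang -172.44974486143317
```

View pics/crop6.png

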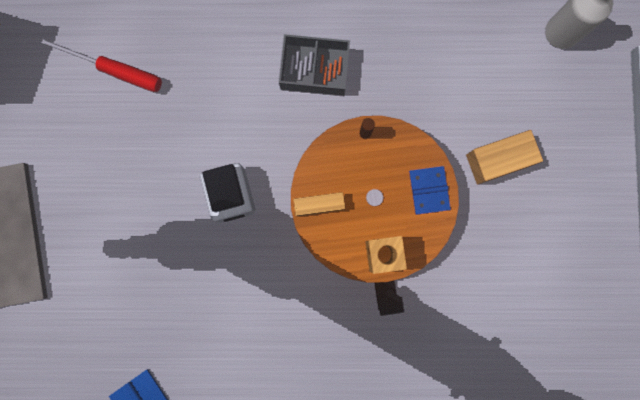

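The chimney is at 187.6° and the pointer at 187.8° (±0.2°). Two readings taken one after the other agree, so the disc is still. The arm is clear (chimney top at (387,254), pointer tip at (385,282)).

```bash
python3 -c "from station import hand_in;print(hand_in())"
```

```text
the job is handed in; nothing more can be done
None
```

The chimney block now stands in front of the pointer, the turntable is still and the arm is clear. I straddled the dowel with half-open jaws and turned the disc about 84° counter-clockwise. I then went back once to correct a 1.4° shortfall.

**Alignment:** the last measurements put the chimney at 187.6° and the pointer at 187.8 to 187.9°, so the error is about 0.3° (under 0.5 mm at the block). The dowel reads 7.4°, which would mean about 0.4° short, so the two agree to within 0.2°.

**Standing still:** two readings taken 0.05 s apart, after the arm had left, agreed to 0.05°.

**Forces and time:** wrist force read about 2 N or less at the end of every move, and the job was handed in at about 12 s.

**Checks that failed:** the networks boxed the whole disc for every label, so I took positions from depth and colour instead. My measuring script also failed twice while the arm hid the disc, so I measured again after moving clear.

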